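# Load the jar steriliser, close it and switch it on with its key

### The arm

A 7-joint arm with a two-finger parallel gripper is mounted at the origin on the work surface. World frame = base frame: x ahead of the robot, y to its left, z up, the work surface at z = 0. Lengths are in m, angles in rad, forces in N, time in s.
With the tool pointing down it reaches from about 0.35 to 0.9 m from the base axis. Payload 19.9 kg.
Tool frame: the origin (TCP) lies between the finger pads; the fingertips stand 25 mm ahead of it and the grasp point (between the pads) lies 6 mm ahead of it; z points along the fingers, y is the line along which they close (so a half turn about z gives the same grasp; the last joint's range is limited). The gripper opens to 94 mm and grips with 3 to 60 N. Pads are 16 mm wide; open, the fingers measure 119 mm over their backs; the gripper's body (75 mm by 177 mm) begins 78 mm behind the grasp point.
Start: joints at [1.202, 0.417, -0.01, 1.614, 0.005, 1.111, -0.053], TCP at [0.201, -0.592, 0.23] pointing down, gripper open.
Joint ranges: [-2.81, 2.81], [-0.39, 2.02], [-1.27, 1.25], [0.06, 2.57], [-1.19, 4.33], [0.19, 2], [-2.82, 2.82]. Speed limits (rad/s): [1.89, 1.89, 2.39, 2.39, 3.01, 3.01, 3.01].

### API

Orientations are given as a unit quaternion [w, x, y, z].
In Python, from cell import monitor, read_camera, order gives the robot as it stands.
- The arm moves only by the shell command python3 -m creep 'ROWS' [FORCE]. ROWS is JSON, a list of rows, each an object of numbers: "rx", "ry", "rz": the turn, a rotation vector about the world's x, y, z in rad; "tx", "ty", "tz": the shift along the world's x, y, z in cm; "claw": the finger opening in cm, from 0 to 9.4. In form: [{"rx": .., "ry": .., "rz": .., "tx": .., "ty": .., "tz": .., "claw": ..}, ...]. A call has 1 to 12 rows; each row is the pose to reach, as a shift and turn from the pose commanded when the call began; what a row does not reach only later rows make up. A row lasts 1/12 s, in which the tool goes at most 41.7 mm and 7.16 degrees, less where a joint would pass 70% of its speed; a pose out of reach is approached as far as the arm can. A call with a gripper value outside its range is refused whole. The fingers move at their own pace and stop on an object; FORCE is the grip in N (left out, the last holds). Time passes only in rows, so rows that repeat a pose let the fingers close. It gives the time, the measured TCP pose, the force, the opening and the grip force at its end, in the units of the state.
- monitor.get_obs(): the state, without advancing time (a new reading comes with each control period).
- read_camera(name): name is "side" or "top"; returns a dict with "image" (420x560x3 uint8, red, green, blue), "range_z" (420x560 float32, m along the optical axis (not along the pixel's ray), 0 where there is no reading), "intrinsics" (3x3 intrinsics, pixels), "k1" (the pictures are not rectified: a ray, as slopes to the right and down, at radius r is drawn at 1 + k1 r^2 times it, then the intrinsics apply), "world_to_cam" (4x4, takes a point from world to camera coordinates). Camera axes: x right, y up, looking along -z (the intrinsics and any distortion apply to the point x, -y, -z); pixel columns grow to the right and rows downward; lengths in m; the calibration is good to about 2 mm. A picture is of the moment at which its call begins.
- order.sign_off(): hands the job in; it is judged then, once.
The state is a dict: "clock": time; "joint_positions": joint angles; "qd": joint speeds; "joint_torque": joint torques, N m; "eef_pos": TCP position; "eef_rot": TCP orientation; "ft_force": force on the tool from outside, world axes, zero at the start; "ft_torque": the same for the moment, N m; "opening": finger opening in m; "grasp_force": force on a finger pad.
Only numpy, scipy, OpenCV 4.12 (cv2) and the standard library are available. Lean on these libraries where they do the work, as an engineer would, in place of code of your own. Each camera call takes 0.05 s, during which the arm holds its last target. There are 200 camera calls.

### The job

Lift the loose lid off the jar steriliser by its knob and lay it flat on the white chopping board, then stand all the jars from the dark rubber mat upright on the floor inside the steriliser, lowering them in rather than dropping them. When all are in, put the lid back so that it sits fully home, and only then take the key from its wooden stand, push it fully into the key switch, turn it clockwise to the stop (on) and leave it there. Leave the other kitchen things where they are.

Things in the scene. Friction and masses are not known exactly. Their poses are not given: they have to be found in the camera images.
- steriliser: Fixed round open steel pan: outer radius 105, inner 98 (floor) to 100 (rim), rim 90 and inner floor 8 above the worktop; two black side grips at +-y; black control box (100 x 90, 45 high) on its own -x side, roughly towards the robot. Origin: centre of the pan's underside, z up. Jars may stand anywhere on the floor; four fit, e.g. 58 from the centre, 90 degrees apart.
- lid: Loose round steel lid, 0.3 kg, closed on the pan at first. Flange radius 106, 4 thick; under it a tapered plug 8 deep (radius 89 to 94) that drops into the pan. Origin: centre of the plug's underside, z up; home, it is 82 above the steriliser's origin. On top an upright black knob, diameter 28, from 12 to 52 above the origin.
- key: Loose key, 72 tall, 60 g, upright in its stand at first. Origin: centre of the blade's tip (lower end), z up to the head. Blade 20 (x) x 8 (y), 32 long, the last 4 stepped to 16.5 x 5. Black head 40 (x) x 14 (y), from 32 to 72 above the origin, to be pinched across the 14; its lower face rests on the stand. Same after a half turn about z.
- slot (a point): Centre of the slot's mouth in the top of the key cylinder (steel, diameter 52, 32 high, on the control box; mouth 77 above the worktop, 158 from the steriliser's origin along its -x). The frame turns with it: x along the slot (22.5), y across (10.5), z up. 30 deep: fully home, the key's tip is 30 below the mouth and its head 2 above. Same after a half turn.
- lid_knob (a point): Point on the axis of the lid's knob, 22 above the flange and 18 below the knob's top (34 above the lid's origin).
- board: Fixed white plastic chopping board, 210 x 210 x 15. Origin at the centre of its underside, on the worktop.
- mat: Fixed thin dark rubber mat, 200 x 200, 1 thick, flat on the worktop; it only marks the place and the jars stand on it at the start, some 85 apart. Origin at its centre, at worktop height.
- key_stand: Fixed light wooden block, 55 x 45 x 45 high, with a vertical slot (23.5 along its x, 11.5 along its y, 36 deep) in the middle of its top that holds the key upright. Origin at the centre of its underside.
- switch (a joint): Angle of the key cylinder in rad: 0 off, 1.3 on (the stop). It grows clockwise seen from above, starts between 0 and 0.3, is turned only by the key, has light friction (0.05 N m) and stays where it is left.
- shaker: Bystander: steel seasoning shaker, radius 27, 105 tall. Origin at the centre of its underside.
- bowl: Bystander: steel bowl, rim radius 65, 55 high. Origin at the centre of its underside.
- oil: Bystander: green oil bottle, radius 30, 190 tall. Origin at the centre of its underside.
- jar1: Closed amber glass jar with a metal cap, radius 28 (cap 27, 14 deep), 60 tall, heavy base, about 0.22 kg, one of two to four alike (None if absent). Origin at the centre of its underside, z up. To be gripped in its upper half, across its diameter.
- jar2: Closed amber glass jar with a metal cap, radius 28 (cap 27, 14 deep), 60 tall, heavy base, about 0.22 kg, one of two to four alike (None if absent). Origin at the centre of its underside, z up. To be gripped in its upper half, across its diameter.
- jar3: Closed amber glass jar with a metal cap, radius 28 (cap 27, 14 deep), 60 tall, heavy base, about 0.22 kg, one of two to four alike (None if absent). Origin at the centre of its underside, z up. To be gripped in its upper half, across its diameter.
- jar4: Closed amber glass jar with a metal cap, radius 28 (cap 27, 14 deep), 60 tall, heavy base, about 0.22 kg, one of two to four alike (None if absent). Origin at the centre of its underside, z up. To be gripped in its upper half, across its diameter.

How it is judged:
By the outcome, as a careful person would: the job done as asked, in the order asked, and still so for the second after the job is handed in, with the robot touching nothing.
Of jar1, jar2, jar3, jar4 only 2 to 4 are there at a start; the rules pass over those that are not, and their reading is None.
At some moment in a run one of jar1, jar2, jar3, jar4 may be knocked a few centimetres aside while the robot is not near it.
It also fails if it takes over 210 s, if anything falls off the work surface, if the arm or the gripper's body presses on something with over 40 N, if the wrist force passes 120 N, or if a joint passes its speed limit or range.

## Working session

There is one attempt and no reset: what is moved stays moved. The work goes in short steps, Python scripts to look and compute and a shell command to move; the robot and the scene stay as the last step left them, time stands still between calls to the robot, and variables do not carry over. Pictures are saved under pics/ and viewed, at most 14 in all, crops included, and the job is handed in when it is done.

```bash
ls; mkdir -p pics; cat > h.py <<'E'
import numpy as np, cv2
from cell import monitor, read_camera, order
def cam(n):
    return read_camera(n)
def world(c):
    """HxWx3 world points from depth"""
    K=c["intrinsics"];D=np.array([c["k1"],0,0,0,0.]);h,w=c["range_z"].shape
    uv=np.stack(np.meshgrid(np.arange(w),np.arange(h)),-1).reshape(-1,1,2).astype(float)
    s=cv2.undistortPoints(uv,K,D).reshape(h,w,2);z=c["range_z"]
    P=np.stack([s[...,0]*z,-s[...,1]*z,-z,np.ones_like(z)],-1)
    return (P@np.linalg.inv(c["world_to_cam"]).T)[...,:3]
def ray(c,u,v,zp):
    s=cv2.undistortPoints(np.array([[[u,v]]],float),c["intrinsics"],np.array([c["k1"],0,0,0,0.]))[0,0]
    M=np.linalg.inv(c["world_to_cam"]);o=M[:3,3];d=M[:3,:3]@np.array([s[0],-s[1],-1])
    return o+d*(zp-o[2])/d[2]
def save(c,n): cv2.imwrite("pics/"+n,c["image"][...,::-1])
E
python3 - <<'E'
from h import *
o=monitor.get_obs();print({k:np.round(v,3).tolist() for k,v in o.items()})
for n in("top","side"):
    c=cam(n);save(c,n+"0.png");np.savez("/tmp/"+n,**c);print(n,c["k1"],np.round(np.linalg.inv(c["world_to_cam"])[:3],2).tolist(), (c["range_z"]>0).mean())
E
```

```text
pics
{'clock': 0.0, 'joint_positions': [1.202, 0.418, -0.01, 1.614, 0.005, 1.111, -0.053], 'qd': [0.0, 0.0, -0.0, -0.002, 0.0, -0.001, 0.0], 'joint_torque': [-0.001, -85.124, 0.638, -42.599, -0.049, 0.019, 0.0], 'eef_pos': [0.201, -0.591, 0.23], 'eef_rot': [-0.001, 0.987, 0.163, -0.0], 'ft_force': [-0.662, -0.422, 0.147], 'ft_torque': [-0.005, 0.005, 0.015], 'grasp_force': 0.0, 'opening': 0.095}
top -0.07966637651976564 [[-0.0, 0.99, -0.15, 0.42], [-1.0, -0.0, -0.0, 0.01], [-0.0, 0.15, 0.99, 1.1]] 0.9960756802721088
side 0.030774631094619077 [[-0.97, 0.19, -0.13, 0.43], [-0.23, -0.75, 0.62, 0.77], [0.02, 0.64, 0.77, 1.04]] 0.9961607142857143
```

View pics/top0.png

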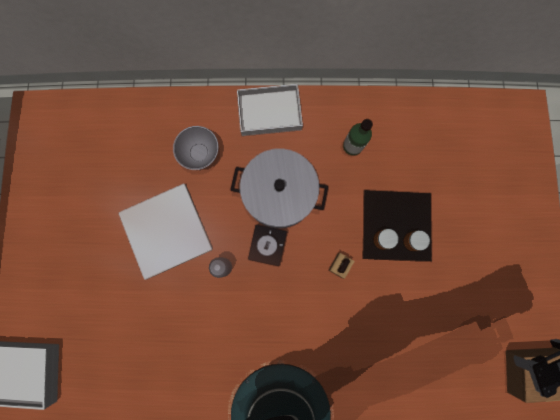

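View pics/side0.png

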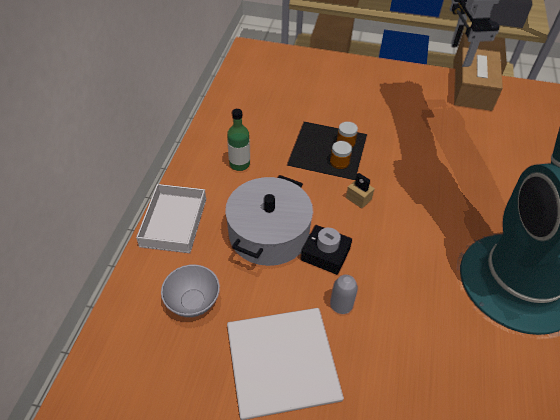

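The pictures show the lidded pan at top (280,187), with its knob at (279,185) and the key cylinder at (267,245). Two jars stand on the mat at (388,240) and (420,241). The key and stand are at (343,265), and the board is at (165,231).

```bash
cat > m.py <<'E'
from h import *
def load(n): return dict(np.load("/tmp/%s.npz"%n))
def sel(W,xc,yc,r,z0,z1): 
    return (np.hypot(W[...,0]-xc,W[...,1]-yc)<r)&(W[...,2]>z0)&(W[...,2]<z1)
def rep(t,P):
    p=P[:,:2].astype(np.float32);(a,b),R=cv2.minEnclosingCircle(p);rc=cv2.minAreaRect(p*1000)
    print(t,len(p),"mean",P.mean(0).round(4),"circ",round(a,4),round(b,4),round(R,4),"rect",np.round(rc[0],1),np.round(rc[1],1),round(rc[2],1))
E
python3 - <<'E'
from m import *
for n in("top","side"):
    c=load(n);W=world(c);hsv=cv2.cvtColor(c["image"],cv2.COLOR_RGB2HSV)
    G={}
    for k,(u,v,z) in dict(pan=(280,187,.094),cyl=(267,245,.077),j1=(388,240,.06),j2=(420,241,.06),key=(343,265,.08),board=(165,231,.015),shk=(219,268,.1),bowl=(196,148,.05),oil=(365,125,.19),mat=(397,226,0)).items():
        G[k]=ray(load("top"),u,v,z)[:2]
    if n=="top": print({k:v.round(3).tolist() for k,v in G.items()})
    print(n)
    S=lambda k,r,a,b,m=True: rep(k,W[sel(W,*G[k],r,a,b)&m])
    S("pan",.13,.086,.100); S("pan",.04,.12,.15); S("cyl",.05,.07,.085); S("cyl",.09,.04,.05)
    for j in("j1","j2"): S(j,.04,.052,.07)
    S("key",.05,.06,.1); S("key",.05,.04,.05); S("board",.17,.009,.022); S("shk",.05,.09,.12);S("bowl",.1,.045,.065)
    S("mat",.16,-.01,.01,hsv[...,2]<45);S("oil",.05,.17,.2)
E
```

```text
{'pan': [0.614, 0.0], 'cyl': [0.461, 0.035], 'j1': [0.474, -0.293], 'j2': [0.47, -0.382], 'key': [0.407, -0.165], 'board': [0.503, 0.327], 'shk': [0.401, 0.158], 'bowl': [0.735, 0.237], 'oil': [0.752, -0.211], 'mat': [0.517, -0.339]}
top
pan 4661 mean [0.6136 0.002  0.0953] circ 0.6161 0.002 0.1063 rect [615.2   1.4] [210.8 206.8] 89.7
pan 96 mean [0.6144 0.0017 0.1339] circ 0.616 0.0017 0.0139 rect [616.1   1.7] [23.1 27.2] 90.0
cyl 273 mean [0.4614 0.0348 0.0782] circ 0.4614 0.0348 0.026 rect [462.   34.8] [47.8 50.3] 89.9
cyl 907 mean [0.4639 0.034  0.0462] circ 0.4716 0.0297 0.0729 rect [470.2  30.5] [ 94.4 115.1] 78.0
j1 322 mean [ 0.4781 -0.2923  0.0607] circ 0.4787 -0.2932 0.0275 rect [ 477.9 -292.9] [54.  51.7] 89.9
j2 325 mean [ 0.4731 -0.3792  0.0608] circ 0.4725 -0.3802 0.0287 rect [ 473.3 -379.8] [55.  52.3] 77.2
key 99 mean [ 0.4067 -0.1657  0.0827] circ 0.4062 -0.1678 0.02 rect [ 406.5 -167.1] [14.7 39.8] 60.6
key 233 mean [ 0.4072 -0.165   0.046 ] circ 0.406 -0.1669 0.0343 rect [ 406.5 -167.5] [46.3 55.1] 59.6
board 5331 mean [0.5023 0.328  0.0163] circ 0.491 0.3229 0.
[... 1081 characters left out ...]
639  0.0761] circ 0.4062 -0.1648 0.021 rect [ 404.6 -167.2] [18.4 41.6] 55.6
key 184 mean [ 0.4047 -0.1584  0.0443] circ 0.4055 -0.1667 0.0342 rect [ 404.  -166.6] [48.3 56.6] 57.7
board 9580 mean [0.5008 0.337  0.0142] circ 0.4897 0.3213 0.159 rect [483.3 320. ] [252.9 214. ] 24.0
shk 262 mean [0.4015 0.1678 0.0986] circ 0.4013 0.1643 0.0216 rect [400.9 165.2] [41.1 40.9] 24.6
bowl 531 mean [0.7416 0.2288 0.0517] circ 0.7354 0.237 0.0663 rect [735.  238.8] [125.9 128.4] 18.3
mat 2343 mean [ 5.293e-01 -3.289e-01  2.000e-04] circ 0.5173 -0.3394 0.1384 rect [ 517.2 -338.5] [203.4 197.5] 87.0
oil 100 mean [ 0.7518 -0.2107  0.1851] circ 0.7523 -0.2146 0.0154 rect [ 753.  -213.8] [24.  29.2] 16.4
```

```bash
python3 -m creep '[{"tx":20,"ty":29,"tz":3,"rz":1.243,"claw":6},{"tx":20,"ty":29,"tz":3,"rz":1.243,"claw":6},{"tx":20,"ty":29,"tz":3,"rz":1.243,"claw":6},{"tx":20,"ty":29,"tz":3,"rz":1.243,"claw":6},{"tx":20,"ty":29,"tz":3,"rz":1.243,"claw":6},{"tx":20,"ty":29,"tz":3,"rz":1.243,"claw":6},{"tx":20,"ty":29,"tz":3,"rz":1.243,"claw":6},{"tx":20,"ty":29,"tz":3,"rz":1.243,"claw":6},{"tx":41,"ty":59,"tz":3,"rz":1.243,"claw":6},{"tx":41,"ty":59,"tz":3,"rz":1.243,"claw":6},{"tx":41,"ty":59,"tz":3,"rz":1.243,"claw":6},{"tx":41,"ty":59,"tz":3,"rz":1.243,"claw":6}]' 40; python3 -c "
from h import *
o=monitor.get_obs();print(o['joint_positions'],o['eef_rot'])"
```

```text
[ 1.20148905  0.41792824 -0.01029221  1.61409878  0.0046956   1.11068685
 -0.05303499] [-5.32771363e-04  9.86600866e-01  1.63151556e-01 -1.31631124e-04]validation failed for argument at $[0]...
```

```bash
python3 -m creep '[{"rx":0,"ry":0,"rz":1.243,"tx":41,"ty":59,"tz":3,"claw":6},{"rx":0,"ry":0,"rz":1.243,"tx":41,"ty":59,"tz":3,"claw":6},{"rx":0,"ry":0,"rz":1.243,"tx":41,"ty":59,"tz":3,"claw":6},{"rx":0,"ry":0,"rz":1.243,"tx":41,"ty":59,"tz":3,"claw":6},{"rx":0,"ry":0,"rz":1.243,"tx":41,"ty":59,"tz":3,"claw":6},{"rx":0,"ry":0,"rz":1.243,"tx":41,"ty":59,"tz":3,"claw":6},{"rx":0,"ry":0,"rz":1.243,"tx":41,"ty":59,"tz":3,"claw":6},{"rx":0,"ry":0,"rz":1.243,"tx":41,"ty":59,"tz":3,"claw":6},{"rx":0,"ry":0,"rz":1.243,"tx":41,"ty":59,"tz":3,"claw":6},{"rx":0,"ry":0,"rz":1.243,"tx":41,"ty":59,"tz":3,"claw":6},{"rx":0,"ry":0,"rz":1.243,"tx":41,"ty":59,"tz":3,"claw":6},{"rx":0,"ry":0,"rz":1.243,"tx":41,"ty":59,"tz":3,"claw":6}]' 40; python3 -c "
from h import *
o=monitor.get_obs();print(o['joint_positions'],o['eef_rot'])"
```

```text
clock: 1.1
eef_pos: [0.4869, -0.1797, 0.2514]
eef_rot: [0.0, 0.707, 0.707, -0.0]
ft_force: [0.0, -1.7, -0.2]
opening: 0.0597
grasp_force: 0.0
[ 0.70693844  0.23691513 -0.47842208  1.83825437  0.12205895  1.09530805
  0.18451599] [ 2.17501618e-05  7.06887869e-01  7.07325618e-01 -1.02291858e-04]
```

```bash
python3 -m creep '[{"rx":0,"ry":0,"rz":0,"tx":12,"ty":17,"tz":-3,"claw":6},{"rx":0,"ry":0,"rz":0,"tx":12,"ty":17,"tz":-3,"claw":6},{"rx":0,"ry":0,"rz":0,"tx":12,"ty":17,"tz":-3,"claw":6},{"rx":0,"ry":0,"rz":0,"tx":12,"ty":17,"tz":-3,"claw":6},{"rx":0,"ry":0,"rz":0,"tx":12,"ty":17,"tz":-3,"claw":6},{"rx":0,"ry":0,"rz":0,"tx":12,"ty":17,"tz":-3,"claw":6},{"rx":0,"ry":0,"rz":0,"tx":12,"ty":17,"tz":-3,"claw":6},{"rx":0,"ry":0,"rz":0,"tx":12,"ty":17,"tz":-3,"claw":6},{"rx":0,"ry":0,"rz":0,"tx":12,"ty":17,"tz":-3,"claw":6},{"rx":0,"ry":0,"rz":0,"tx":12,"ty":17,"tz":-3,"claw":6}]'
```

```text
clock: 1.93
eef_pos: [0.606, -0.0129, 0.2216]
eef_rot: [0.0, 0.708, 0.706, -0.0]
ft_force: [0.9, -0.2, -0.1]
opening: 0.0599
grasp_force: 0.0
```

```bash
python3 - <<'E'
from m import *
c=load("top");s=load("side")
for n,c,u,v in(("t",c,267,245),("s",s,329,239)):
    cr=c["image"][v-25:v+26,u-30:u+31];cv2.imwrite("pics/slot_%s.png"%n,cv2.resize(cr[...,::-1],None,fx=8,fy=8,interpolation=cv2.INTER_CUBIC))
a=cv2.imread("pics/slot_t.png");b=cv2.imread("pics/slot_s.png");cv2.imwrite("pics/slot.png",cv2.resize(np.hstack([a,b]),(800,334)))
o=monitor.get_obs();print(o['eef_pos'],o['eef_rot'],o['qd'].max() if hasattr(o['qd'],'max') else o['qd'])
E
```

```text
[ 0.60597791 -0.01293629  0.22156623] [ 3.14397914e-04  7.07779087e-01  7.06433738e-01 -1.96981925e-04] 0.0014770933057933868
```

View pics/slot.png

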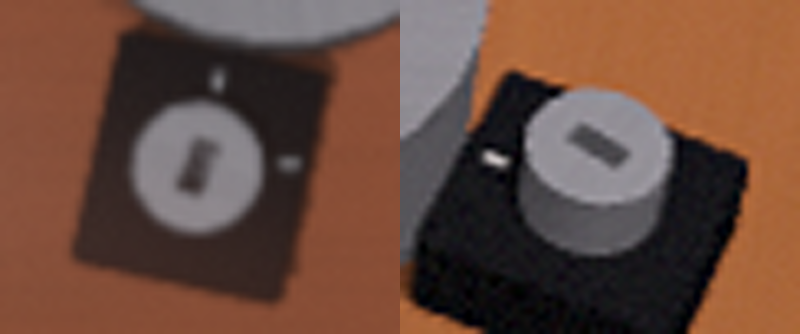

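The crop shows the dark slot in the cylinder top at about (198,165) in the left half. It lies close to the box's x axis, leaning slightly clockwise.

```bash
python3 -m creep '[{"rx":0,"ry":0,"rz":0,"tx":0.85,"ty":1.6,"tz":0,"claw":6},{"rx":0,"ry":0,"rz":0,"tx":0.85,"ty":1.6,"tz":-3,"claw":6},{"rx":0,"ry":0,"rz":0,"tx":0.85,"ty":1.6,"tz":-6,"claw":6},{"rx":0,"ry":0,"rz":0,"tx":0.85,"ty":1.6,"tz":-8,"claw":6},{"rx":0,"ry":0,"rz":0,"tx":0.85,"ty":1.6,"tz":-9.7,"claw":6},{"rx":0,"ry":0,"rz":0,"tx":0.85,"ty":1.6,"tz":-9.7,"claw":6},{"rx":0,"ry":0,"rz":0,"tx":0.85,"ty":1.6,"tz":-9.7,"claw":0},{"rx":0,"ry":0,"rz":0,"tx":0.85,"ty":1.6,"tz":-9.7,"claw":0},{"rx":0,"ry":0,"rz":0,"tx":0.85,"ty":1.6,"tz":-9.7,"claw":0},{"rx":0,"ry":0,"rz":0,"tx":0.85,"ty":1.6,"tz":-9.7,"claw":0},{"rx":0,"ry":0,"rz":0,"tx":0.85,"ty":1.6,"tz":-9.7,"claw":0}]' 40
python3 - <<'E'
from m import *
for n,u,v in(("top",267,245),("side",329,239)):
    c=load(n);g=cv2.cvtColor(c["image"],cv2.COLOR_RGB2GRAY).astype(float);W=world(c)
    m=np.hypot(W[...,0]-.4605,W[...,1]-.0355)<.019
    ok=m&(g<g[m].max()*.72); vs,us=np.nonzero(ok)
    P=np.array([ray(c,a,b,.077)[:2] for a,b in zip(us,vs)]);w=(g[m].max()-g[ok])
    ctr=(P*w[:,None]).sum(0)/w.sum();E,V=np.linalg.eigh(np.cov((P-ctr).T,aweights=w));d=V[:,1]
    print(n,len(P),ctr.round(4),np.degrees(np.arctan2(d[1],d[0])).round(1),np.sqrt(E*12).round(4))
E
```

```text
clock: 2.85
eef_pos: [0.6151, 0.0044, 0.1252]
eef_rot: [0.0, 0.707, 0.707, 0.0]
ft_force: [-4.1, -0.5, 2.7]
opening: 0.0298
grasp_force: 1.6
top 31 [0.4597 0.0361] 161.0 [0.0097 0.0215]
side 31 [0.4582 0.0358] 155.1 [0.0097 0.0208]
```

```bash
python3 -m creep '[{"rx":0,"ry":0,"rz":0,"tx":0,"ty":0,"tz":0,"claw":0},{"rx":0,"ry":0,"rz":0,"tx":0,"ty":0,"tz":0,"claw":0},{"rx":0,"ry":0,"rz":0,"tx":0,"ty":0,"tz":0,"claw":0},{"rx":0,"ry":0,"rz":0,"tx":0,"ty":0,"tz":1,"claw":0},{"rx":0,"ry":0,"rz":0,"tx":0,"ty":0,"tz":2,"claw":0},{"rx":0,"ry":0,"rz":0,"tx":0,"ty":0,"tz":5,"claw":0},{"rx":0,"ry":0,"rz":0,"tx":0,"ty":0,"tz":8,"claw":0},{"rx":0,"ry":0,"rz":0,"tx":0,"ty":0,"tz":8,"claw":0}]' 40;
python3 -m creep '[{"rx":0,"ry":0,"rz":0,"tx":-1.2,"ty":3.3,"tz":0,"claw":0},{"rx":0,"ry":0,"rz":0,"tx":-2.4,"ty":6.6,"tz":0,"claw":0},{"rx":0,"ry":0,"rz":0,"tx":-3.6,"ty":9.9,"tz":0,"claw":0},{"rx":0,"ry":0,"rz":0,"tx":-4.8,"ty":13.2,"tz":0,"claw":0},{"rx":0,"ry":0,"rz":0,"tx":-6,"ty":16.5,"tz":0,"claw":0},{"rx":0,"ry":0,"rz":0,"tx":-7.2,"ty":20,"tz":0,"claw":0},{"rx":0,"ry":0,"rz":0,"tx":-8.4,"ty":23.3,"tz":0,"claw":0},{"rx":0,"ry":0,"rz":0,"tx":-9.6,"ty":26.6,"tz":0,"claw":0},{"rx":0,"ry":0,"rz":0,"tx":-10.6,"ty":30,"tz":0,"claw":0},{"rx":0,"ry":0,"rz":0,"tx":-11.25,"ty":32.5,"tz":0,"claw":0},{"rx":0,"ry":0,"rz":0,"tx":-11.25,"ty":32.5,"tz":0,"claw":0},{"rx":0,"ry":0,"rz":0,"tx":-11.25,"ty":32.5,"tz":0,"claw":0}]' 40
```

```text
clock: 3.52
eef_pos: [0.6171, 0.0051, 0.2108]
eef_rot: [0.003, 0.707, 0.707, 0.003]
ft_force: [0.7, 0.2, -2.0]
opening: 0.0277
grasp_force: 40.0
clock: 4.52
eef_pos: [0.5014, 0.3311, 0.2047]
eef_rot: [-0.0, 0.706, 0.708, 0.0]
ft_force: [0.5, -0.3, -4.3]
opening: 0.0272
grasp_force: 40.0
```

```bash
python3 -m creep '[{"rx":0,"ry":0,"rz":0,"tx":0,"ty":0,"tz":-4,"claw":0},{"rx":0,"ry":0,"rz":0,"tx":0,"ty":0,"tz":-8,"claw":0},{"rx":0,"ry":0,"rz":0,"tx":0,"ty":0,"tz":-11,"claw":0},{"rx":0,"ry":0,"rz":0,"tx":0,"ty":0,"tz":-13,"claw":0},{"rx":0,"ry":0,"rz":0,"tx":0,"ty":0,"tz":-14,"claw":0},{"rx":0,"ry":0,"rz":0,"tx":0,"ty":0,"tz":-14.3,"claw":0},{"rx":0,"ry":0,"rz":0,"tx":0,"ty":0,"tz":-14.3,"claw":0},{"rx":0,"ry":0,"rz":0,"tx":0,"ty":0,"tz":-14.3,"claw":0}]' 40
python3 -m creep '[{"rx":0,"ry":0,"rz":0,"tx":0,"ty":0,"tz":-0.15,"claw":0},{"rx":0,"ry":0,"rz":0,"tx":0,"ty":0,"tz":-0.3,"claw":0},{"rx":0,"ry":0,"rz":0,"tx":0,"ty":0,"tz":-0.3,"claw":0},{"rx":0,"ry":0,"rz":0,"tx":0,"ty":0,"tz":-0.3,"claw":0}]' 40
```

```text
clock: 5.18
eef_pos: [0.5031, 0.3297, 0.0627]
eef_rot: [0.0, 0.707, 0.707, 0.001]
ft_force: [-0.8, -0.9, -2.6]
opening: 0.0274
grasp_force: 40.0
clock: 5.52
eef_pos: [0.5025, 0.3296, 0.0586]
eef_rot: [0.0, 0.707, 0.707, 0.0]
ft_force: [0.4, 0.7, -3.4]
opening: 0.0274
grasp_force: 40.0
```

```bash
python3 -m creep '[{"rx":0,"ry":0,"rz":0,"tx":0,"ty":0,"tz":-0.1,"claw":0},{"rx":0,"ry":0,"rz":0,"tx":0,"ty":0,"tz":-0.1,"claw":0},{"rx":0,"ry":0,"rz":0,"tx":0,"ty":0,"tz":-0.1,"claw":0}]' 40
```

```text
clock: 5.77
eef_pos: [0.5025, 0.3297, 0.0579]
eef_rot: [0.0, 0.707, 0.707, 0.0]
ft_force: [-1.9, -0.9, 6.7]
opening: 0.0277
grasp_force: 40.0
```

```bash
python3 -m creep '[{"rx":0,"ry":0,"rz":0,"tx":0,"ty":0,"tz":0,"claw":6},{"rx":0,"ry":0,"rz":0,"tx":0,"ty":0,"tz":0,"claw":6},{"rx":0,"ry":0,"rz":0,"tx":0,"ty":0,"tz":0,"claw":6},{"rx":0,"ry":0,"rz":0,"tx":0,"ty":0,"tz":2,"claw":6},{"rx":0,"ry":0,"rz":0,"tx":0,"ty":0,"tz":5,"claw":6},{"rx":0,"ry":0,"rz":0,"tx":0,"ty":0,"tz":9,"claw":6},{"rx":0,"ry":0,"rz":0,"tx":0,"ty":0,"tz":13,"claw":7.5},{"rx":0,"ry":0,"rz":0,"tx":0,"ty":-4,"tz":14.2,"claw":7.5},{"rx":0,"ry":0,"rz":0,"tx":0,"ty":-8,"tz":14.2,"claw":7.5},{"rx":0,"ry":0,"rz":0,"tx":0,"ty":-12,"tz":14.2,"claw":7.5},{"rx":0,"ry":0,"rz":0,"tx":0,"ty":-16,"tz":14.2,"claw":7.5},{"rx":0,"ry":0,"rz":0,"tx":0,"ty":-16,"tz":14.2,"claw":7.5}]' 30
python3 -m creep '[{"rx":0,"ry":0,"rz":0,"tx":0,"ty":-35,"tz":0,"claw":7.5},{"rx":0,"ry":0,"rz":0,"tx":0,"ty":-35,"tz":0,"claw":7.5},{"rx":0,"ry":0,"rz":0,"tx":0,"ty":-35,"tz":0,"claw":7.5},{"rx":0,"ry":0,"rz":0,"tx":0,"ty":-35,"tz":0,"claw":7.5},{"rx":0,"ry":0,"rz":0,"tx":0,"ty":-35,"tz":0,"claw":7.5},{"rx":0,"ry":0,"rz":0,"tx":0,"ty":-35,"tz":0,"claw":7.5},{"rx":0,"ry":0,"rz":0,"tx":0,"ty":-35,"tz":0,"claw":7.5},{"rx":0,"ry":0,"rz":0,"tx":0,"ty":-35,"tz":0,"claw":7.5},{"rx":0,"ry":0,"rz":0,"tx":0,"ty":-35,"tz":0,"claw":7.5},{"rx":0,"ry":0,"rz":0,"tx":0,"ty":-35,"tz":0,"claw":7.5}]'
python3 - <<'E'
from m import *
for n in("top","side"):
    c=cam(n);save(c,n+"1.png");W=world(c)
    for k,g in dict(lid=(.502,.328),).items(): rep(k,W[sel(W,*g,.13,.02,.034)]);rep("knob",W[sel(W,*g,.04,.05,.08)])
    rep("pan",W[sel(W,.614,.003,.125,.084,.096)])
    m=sel(W,.5,-.34,.2,.05,.068).astype(np.uint8);k,L=cv2.connectedComponents(m)
    for i in range(1,k):
        if (L==i).sum()>60: rep("jar",W[L==i])
E
```

```text
clock: 6.77
eef_pos: [0.5031, 0.1617, 0.1991]
eef_rot: [0.001, 0.71, 0.704, -0.001]
ft_force: [0.6, -1.1, 0.3]
opening: 0.075
grasp_force: 0.0
clock: 7.6
eef_pos: [0.5016, -0.1852, 0.199]
eef_rot: [0.0, 0.709, 0.705, -0.0]
ft_force: [0.0, -0.1, 0.9]
opening: 0.0751
grasp_force: 0.0
lid 4278 mean [0.5023 0.3264 0.0284] circ 0.5008 0.329 0.1276 rect [503.8 326.9] [210.2 210.5] 23.2
knob 92 mean [0.5034 0.3254 0.0656] circ 0.5037 0.3269 0.0138 rect [504.3 326.8] [24.8 25.5] 63.2
pan 493 mean [0.6176 0.0031 0.0903] circ 0.6158 0.0016 0.1051 rect [614.6   1.4] [206.4 205.1] 89.8
lid 7493 mean [0.5009 0.3334 0.0263] circ 0.5065 0.3269 0.1099 rect [501.3 327.2] [208.6 212.2] 16.3
knob 170 mean [0.5018 0.3301 0.0646] circ 0.5026 0.3278 0.014 rect [502.4 327.6] [24.7 27.5] 14.9
pan 602 mean [0.6126 0.0062 0.0883] circ 0.6122 0.0027 0.107 rect [613.3   4.1] [207.  210.5] 10.5
jar 106 mean [ 0.4833 -0.3744  0.0583] circ 0.4783 -0.377 0.0301 rect [ 485.5 -376.7] [26.2 59.7] 2.1
jar 219 mean [ 0.4775 -0.2875  0.0583] circ 0.4777 -0.2926 0.0293 rect [ 476.3 -293.2] [55.3 51.6] 73.8
```

View pics/side1.png

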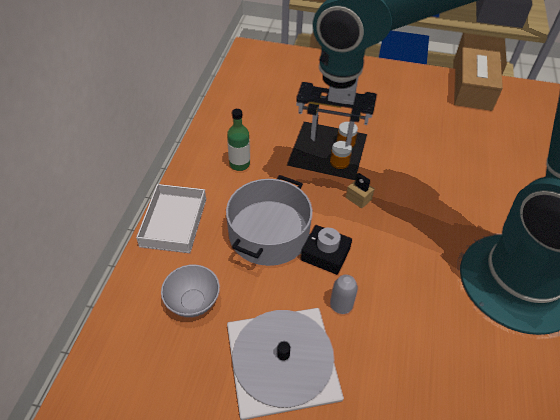

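The side view shows the lid lying flat on the board (knob at (283,351)), an open empty pan, and both jars still on the mat.

```bash
python3 -m creep '[{"rx":0,"ry":0,"rz":0,"tx":-1,"ty":-4,"tz":0,"claw":7.5},{"rx":0,"ry":0,"rz":0,"tx":-2,"ty":-8,"tz":-1,"claw":7.5},{"rx":0,"ry":0,"rz":0,"tx":-2.4,"ty":-10.7,"tz":-4,"claw":7.5},{"rx":0,"ry":0,"rz":0,"tx":-2.4,"ty":-10.7,"tz":-8,"claw":7.5},{"rx":0,"ry":0,"rz":0,"tx":-2.4,"ty":-10.7,"tz":-12,"claw":7.5},{"rx":0,"ry":0,"rz":0,"tx":-2.4,"ty":-10.7,"tz":-15,"claw":7.5},{"rx":0,"ry":0,"rz":0,"tx":-2.4,"ty":-10.7,"tz":-15,"claw":7.5},{"rx":0,"ry":0,"rz":0,"tx":-2.4,"ty":-10.7,"tz":-15,"claw":4.5},{"rx":0,"ry":0,"rz":0,"tx":-2.4,"ty":-10.7,"tz":-15,"claw":4.5},{"rx":0,"ry":0,"rz":0,"tx":-2.4,"ty":-10.7,"tz":-15,"claw":4.5},{"rx":0,"ry":0,"rz":0,"tx":-2.4,"ty":-10.7,"tz":-15,"claw":4.5},{"rx":0,"ry":0,"rz":0,"tx":-2.4,"ty":-10.7,"tz":-15,"claw":4.5}]' 25
```

```text
clock: 8.7
eef_pos: [0.4794, -0.2877, 0.0514]
eef_rot: [0.001, 0.707, 0.707, 0.0]
ft_force: [-1.9, 2.5, 12.5]
opening: 0.0556
grasp_force: 25.0
```

```bash
python3 -m creep '[{"rx":0,"ry":0,"rz":0,"tx":0,"ty":0,"tz":1,"claw":4.5},{"rx":0,"ry":0,"rz":0,"tx":0,"ty":0,"tz":4,"claw":4.5},{"rx":0,"ry":0,"rz":0,"tx":0,"ty":0,"tz":8,"claw":4.5},{"rx":0,"ry":0,"rz":0,"tx":0,"ty":0,"tz":12,"claw":4.5},{"rx":0,"ry":0,"rz":0,"tx":1.3,"ty":3.5,"tz":12,"claw":4.5},{"rx":0,"ry":0,"rz":0,"tx":2.6,"ty":7,"tz":12,"claw":4.5},{"rx":0,"ry":0,"rz":0,"tx":3.9,"ty":10.5,"tz":12,"claw":4.5},{"rx":0,"ry":0,"rz":0,"tx":5.2,"ty":14,"tz":12,"claw":4.5},{"rx":0,"ry":0,"rz":0,"tx":6.5,"ty":17.5,"tz":12,"claw":4.5},{"rx":0,"ry":0,"rz":0,"tx":7.8,"ty":21,"tz":12,"claw":4.5},{"rx":0,"ry":0,"rz":0,"tx":9.1,"ty":24.5,"tz":12,"claw":4.5},{"rx":0,"ry":0,"rz":0,"tx":10.4,"ty":28,"tz":12,"claw":4.5}]' 25
python3 -m creep '[{"rx":0,"ry":0,"rz":0,"tx":1.5,"ty":3,"tz":0,"claw":4.5},{"rx":0,"ry":0,"rz":0,"tx":3,"ty":5.5,"tz":0,"claw":4.5},{"rx":0,"ry":0,"rz":0,"tx":3,"ty":5.5,"tz":0,"claw":4.5},{"rx":0,"ry":0,"rz":0,"tx":3,"ty":5.5,"tz":0,"claw":4.5},{"rx":0,"ry":0,"rz":0,"tx":3,"ty":5.5,"tz":0,"claw":4.5}]' 25
```

```text
clock: 9.7
eef_pos: [0.5828, -0.0057, 0.171]
eef_rot: [0.001, 0.707, 0.707, 0.0]
ft_force: [1.3, -0.8, -1.6]
opening: 0.0555
grasp_force: 25.0
clock: 10.12
eef_pos: [0.6122, 0.047, 0.1701]
eef_rot: [0.0, 0.707, 0.707, -0.0]
ft_force: [-0.5, 0.3, -1.0]
opening: 0.0556
grasp_force: 25.0
```

```bash
python3 -m creep '[{"rx":0,"ry":0,"rz":0,"tx":0,"ty":0.2,"tz":-3,"claw":4.5},{"rx":0,"ry":0,"rz":0,"tx":0,"ty":0.2,"tz":-6,"claw":4.5},{"rx":0,"ry":0,"rz":0,"tx":0,"ty":0.2,"tz":-8.5,"claw":4.5},{"rx":0,"ry":0,"rz":0,"tx":0,"ty":0.2,"tz":-10,"claw":4.5},{"rx":0,"ry":0,"rz":0,"tx":0,"ty":0.2,"tz":-10.7,"claw":4.5},{"rx":0,"ry":0,"rz":0,"tx":0,"ty":0.2,"tz":-10.9,"claw":4.5},{"rx":0,"ry":0,"rz":0,"tx":0,"ty":0.2,"tz":-10.9,"claw":4.5},{"rx":0,"ry":0,"rz":0,"tx":0,"ty":0.2,"tz":-10.9,"claw":4.5}]' 25
python3 -m creep '[{"rx":0,"ry":0,"rz":0,"tx":0,"ty":0,"tz":-0.1,"claw":4.5},{"rx":0,"ry":0,"rz":0,"tx":0,"ty":0,"tz":-0.2,"claw":4.5},{"rx":0,"ry":0,"rz":0,"tx":0,"ty":0,"tz":-0.2,"claw":4.5},{"rx":0,"ry":0,"rz":0,"tx":0,"ty":0,"tz":-0.2,"claw":4.5}]' 25
```

```text
clock: 10.78
eef_pos: [0.6129, 0.0492, 0.0616]
eef_rot: [0.001, 0.707, 0.707, 0.001]
ft_force: [-0.3, 0.0, -3.0]
opening: 0.0556
grasp_force: 25.0
clock: 11.12
eef_pos: [0.6129, 0.0495, 0.0595]
eef_rot: [0.001, 0.707, 0.707, 0.0]
ft_force: [-3.1, -0.4, 8.4]
opening: 0.0556
grasp_force: 25.0
```

```bash
python3 -m creep '[{"rx":0,"ry":0,"rz":0,"tx":0,"ty":0,"tz":0,"claw":7.2},{"rx":0,"ry":0,"rz":0,"tx":0,"ty":0,"tz":0,"claw":7.2},{"rx":0,"ry":0,"rz":0,"tx":0,"ty":0,"tz":0,"claw":7.2},{"rx":0,"ry":0,"rz":0,"tx":0,"ty":0,"tz":2,"claw":7.2},{"rx":0,"ry":0,"rz":0,"tx":0,"ty":0,"tz":6,"claw":7.5},{"rx":0,"ry":0,"rz":0,"tx":0,"ty":0,"tz":10,"claw":7.5},{"rx":0,"ry":0,"rz":0,"tx":0,"ty":0,"tz":12.5,"claw":7.5},{"rx":0,"ry":0,"rz":0,"tx":-14,"ty":-36,"tz":12.5,"claw":7.5},{"rx":0,"ry":0,"rz":0,"tx":-14,"ty":-36,"tz":12.5,"claw":7.5},{"rx":0,"ry":0,"rz":0,"tx":-14,"ty":-36,"tz":12.5,"claw":7.5},{"rx":0,"ry":0,"rz":0,"tx":-14,"ty":-36,"tz":12.5,"claw":7.5},{"rx":0,"ry":0,"rz":0,"tx":-14,"ty":-36,"tz":12.5,"claw":7.5}]' 25
python3 -m creep '[{"rx":0,"ry":0,"rz":0,"tx":-7,"ty":-18,"tz":0,"claw":7.5},{"rx":0,"ry":0,"rz":0,"tx":-7,"ty":-18,"tz":0,"claw":7.5},{"rx":0,"ry":0,"rz":0,"tx":-7,"ty":-18,"tz":0,"claw":7.5},{"rx":0,"ry":0,"rz":0,"tx":-7,"ty":-18,"tz":0,"claw":7.5},{"rx":0,"ry":0,"rz":0,"tx":-7,"ty":-18,"tz":0,"claw":7.5},{"rx":0,"ry":0,"rz":0,"tx":-7,"ty":-18,"tz":0,"claw":7.5}]'
python3 - <<'E'
from m import *
for n in("top","side"):
    c=cam(n);save(c,n+"2.png");W=world(c)
    for t,g,r,a,b in(("mat",(.5,-.34),.22,.05,.068),("pan",(.614,.003),.09,.055,.08)):
        m=sel(W,*g,r,a,b).astype(np.uint8);k,L=cv2.connectedComponents(m)
        for i in range(1,k):
            if (L==i).sum()>60: rep(t,W[L==i])
E
```

```text
clock: 12.12
eef_pos: [0.5358, -0.1463, 0.1835]
eef_rot: [0.0, 0.707, 0.707, 0.0]
ft_force: [1.4, -0.0, -0.6]
opening: 0.0751
grasp_force: 0.0
clock: 12.62
eef_pos: [0.4637, -0.3306, 0.1832]
eef_rot: [0.0, 0.71, 0.704, -0.001]
ft_force: [-1.1, -0.2, -0.6]
opening: 0.0749
grasp_force: 0.0
mat 178 mean [ 0.4731 -0.3673  0.0603] circ 0.4732 -0.3789 0.0274 rect [ 472.7 -366.7] [54.5 28. ] 2.5
pan 313 mean [0.6137 0.0427 0.069 ] circ 0.6145 0.0426 0.0271 rect [614.4  43.1] [52.2 52.2] 24.8
mat 215 mean [ 0.4715 -0.3756  0.0582] circ 0.4737 -0.3797 0.0304 rect [ 471.5 -377.4] [53.3 53.9] 22.0
mat 69 mean [ 0.4046 -0.1616  0.0593] circ 0.4051 -0.1649 0.0204 rect [ 405.9 -162.4] [12.1 40. ] 74.1
pan 363 mean [0.6117 0.0473 0.066 ] circ 0.6104 0.044 0.0289 rect [612.5  44.6] [52.2 53.7] 23.9
```

View pics/top2.png

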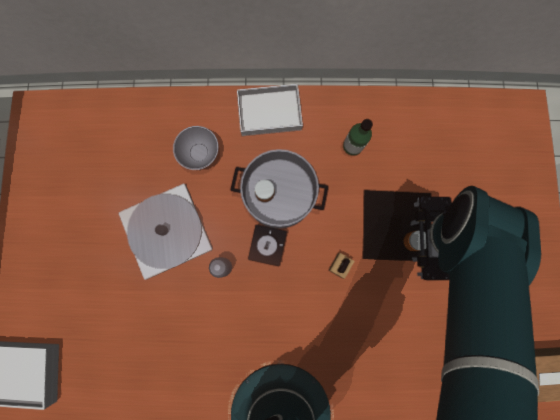

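The top view shows jar1 upright in the pan at (264,190) and jar2 still on the mat under the gripper at (413,240).

```bash
python3 -m creep '[{"rx":0,"ry":0,"rz":0,"tx":0.9,"ty":-3,"tz":0,"claw":7.5},{"rx":0,"ry":0,"rz":0,"tx":0.9,"ty":-5,"tz":-1,"claw":7.5},{"rx":0,"ry":0,"rz":0,"tx":0.9,"ty":-5,"tz":-5,"claw":7.5},{"rx":0,"ry":0,"rz":0,"tx":0.9,"ty":-5,"tz":-9,"claw":7.5},{"rx":0,"ry":0,"rz":0,"tx":0.9,"ty":-5,"tz":-12,"claw":7.5},{"rx":0,"ry":0,"rz":0,"tx":0.9,"ty":-5,"tz":-13.3,"claw":7.5},{"rx":0,"ry":0,"rz":0,"tx":0.9,"ty":-5,"tz":-13.3,"claw":7.5},{"rx":0,"ry":0,"rz":0,"tx":0.9,"ty":-5,"tz":-13.3,"claw":4.5},{"rx":0,"ry":0,"rz":0,"tx":0.9,"ty":-5,"tz":-13.3,"claw":4.5},{"rx":0,"ry":0,"rz":0,"tx":0.9,"ty":-5,"tz":-13.3,"claw":4.5},{"rx":0,"ry":0,"rz":0,"tx":0.9,"ty":-5,"tz":-13.3,"claw":4.5},{"rx":0,"ry":0,"rz":0,"tx":0.9,"ty":-5,"tz":-13.3,"claw":4.5}]' 25
```

```text
clock: 13.72
eef_pos: [0.4765, -0.3751, 0.0521]
eef_rot: [0.001, 0.707, 0.707, -0.0]
ft_force: [-2.1, 1.7, 9.9]
opening: 0.0553
grasp_force: 25.0
```

```bash
python3 -m creep '[{"rx":0,"ry":0,"rz":0,"tx":0,"ty":0,"tz":1,"claw":4.5},{"rx":0,"ry":0,"rz":0,"tx":0,"ty":0,"tz":4,"claw":4.5},{"rx":0,"ry":0,"rz":0,"tx":0,"ty":0,"tz":8,"claw":4.5},{"rx":0,"ry":0,"rz":0,"tx":0,"ty":0,"tz":12,"claw":4.5},{"rx":0,"ry":0,"rz":0,"tx":1.4,"ty":3.5,"tz":12,"claw":4.5},{"rx":0,"ry":0,"rz":0,"tx":2.8,"ty":7,"tz":12,"claw":4.5},{"rx":0,"ry":0,"rz":0,"tx":4.2,"ty":10.5,"tz":12,"claw":4.5},{"rx":0,"ry":0,"rz":0,"tx":5.6,"ty":14,"tz":12,"claw":4.5},{"rx":0,"ry":0,"rz":0,"tx":7,"ty":17.5,"tz":12,"claw":4.5},{"rx":0,"ry":0,"rz":0,"tx":8.4,"ty":21,"tz":12,"claw":4.5},{"rx":0,"ry":0,"rz":0,"tx":9.8,"ty":24.5,"tz":12,"claw":4.5},{"rx":0,"ry":0,"rz":0,"tx":11.2,"ty":28,"tz":12,"claw":4.5}]' 25
python3 -m creep '[{"rx":0,"ry":0,"rz":0,"tx":1.5,"ty":3,"tz":0,"claw":4.5},{"rx":0,"ry":0,"rz":0,"tx":2.5,"ty":5.9,"tz":0,"claw":4.5},{"rx":0,"ry":0,"rz":0,"tx":2.5,"ty":5.9,"tz":0,"claw":4.5},{"rx":0,"ry":0,"rz":0,"tx":2.5,"ty":5.9,"tz":0,"claw":4.5},{"rx":0,"ry":0,"rz":0,"tx":2.5,"ty":5.9,"tz":0,"claw":4.5}]' 25
```

```text
clock: 14.72
eef_pos: [0.5883, -0.0929, 0.1717]
eef_rot: [0.001, 0.707, 0.707, 0.0]
ft_force: [0.6, -0.1, -3.2]
opening: 0.0555
grasp_force: 25.0
clock: 15.13
eef_pos: [0.6127, -0.0361, 0.171]
eef_rot: [0.0, 0.707, 0.707, -0.0]
ft_force: [0.4, -1.2, -1.7]
opening: 0.0553
grasp_force: 25.0
```

```bash
python3 -m creep '[{"rx":0,"ry":0,"rz":0,"tx":0,"ty":-0.3,"tz":-3,"claw":4.5},{"rx":0,"ry":0,"rz":0,"tx":0,"ty":-0.3,"tz":-6,"claw":4.5},{"rx":0,"ry":0,"rz":0,"tx":0,"ty":-0.3,"tz":-8.5,"claw":4.5},{"rx":0,"ry":0,"rz":0,"tx":0,"ty":-0.3,"tz":-10,"claw":4.5},{"rx":0,"ry":0,"rz":0,"tx":0,"ty":-0.3,"tz":-10.7,"claw":4.5},{"rx":0,"ry":0,"rz":0,"tx":0,"ty":-0.3,"tz":-10.9,"claw":4.5},{"rx":0,"ry":0,"rz":0,"tx":0,"ty":-0.3,"tz":-10.9,"claw":4.5},{"rx":0,"ry":0,"rz":0,"tx":0,"ty":-0.3,"tz":-10.9,"claw":4.5}]' 25
python3 -m creep '[{"rx":0,"ry":0,"rz":0,"tx":0,"ty":0,"tz":-0.1,"claw":4.5},{"rx":0,"ry":0,"rz":0,"tx":0,"ty":0,"tz":-0.2,"claw":4.5},{"rx":0,"ry":0,"rz":0,"tx":0,"ty":0,"tz":-0.2,"claw":4.5},{"rx":0,"ry":0,"rz":0,"tx":0,"ty":0,"tz":-0.2,"claw":4.5}]' 25
```

```text
clock: 15.8
eef_pos: [0.6134, -0.0391, 0.0626]
eef_rot: [0.001, 0.707, 0.707, 0.0]
ft_force: [-1.0, 0.0, -2.6]
opening: 0.0548
grasp_force: 25.0
clock: 16.13
eef_pos: [0.6133, -0.0387, 0.0601]
eef_rot: [0.001, 0.707, 0.707, 0.0]
ft_force: [-1.1, -0.4, 6.6]
opening: 0.0555
grasp_force: 25.0
```

```bash
python3 -m creep '[{"rx":0,"ry":0,"rz":0,"tx":0,"ty":0,"tz":0,"claw":7.2},{"rx":0,"ry":0,"rz":0,"tx":0,"ty":0,"tz":0,"claw":7.2},{"rx":0,"ry":0,"rz":0,"tx":0,"ty":0,"tz":0,"claw":7.2},{"rx":0,"ry":0,"rz":0,"tx":0,"ty":0,"tz":2,"claw":7.2},{"rx":0,"ry":0,"rz":0,"tx":0,"ty":0,"tz":6,"claw":7},{"rx":0,"ry":0,"rz":0,"tx":0,"ty":0,"tz":10,"claw":6},{"rx":0,"ry":0,"rz":0,"tx":0,"ty":0,"tz":14,"claw":6},{"rx":0,"ry":0,"rz":0,"tx":-11,"ty":36,"tz":14,"claw":6},{"rx":0,"ry":0,"rz":0,"tx":-11,"ty":36,"tz":14,"claw":6},{"rx":0,"ry":0,"rz":0,"tx":-11,"ty":36,"tz":14,"claw":6},{"rx":0,"ry":0,"rz":0,"tx":-11,"ty":36,"tz":14,"claw":6},{"rx":0,"ry":0,"rz":0,"tx":-11,"ty":36,"tz":14,"claw":6}]' 25
python3 -m creep '[{"rx":0,"ry":0,"rz":0,"tx":-5.5,"ty":18,"tz":0,"claw":6},{"rx":0,"ry":0,"rz":0,"tx":-5.5,"ty":18,"tz":0,"claw":6},{"rx":0,"ry":0,"rz":0,"tx":-5.5,"ty":18,"tz":0,"claw":6},{"rx":0,"ry":0,"rz":0,"tx":-5.5,"ty":18,"tz":0,"claw":6},{"rx":0,"ry":0,"rz":0,"tx":-5.5,"ty":18,"tz":0,"claw":6},{"rx":0,"ry":0,"rz":0,"tx":-5.5,"ty":18,"tz":0,"claw":6},{"rx":0,"ry":0,"rz":0,"tx":-5.5,"ty":18,"tz":0,"claw":6}]'
python3 - <<'E'
from m import *
for n in("top","side"):
    c=cam(n);save(c,n+"3.png");W=world(c)
    m=sel(W,.614,.003,.09,.055,.08).astype(np.uint8);k,L=cv2.connectedComponents(m)
    for i in range(1,k):
        if (L==i).sum()>60: rep(n,W[L==i])
E
```

```text
clock: 17.13
eef_pos: [0.551, 0.1622, 0.1995]
eef_rot: [0.0, 0.707, 0.707, 0.0]
ft_force: [0.9, 0.7, 0.0]
opening: 0.0599
grasp_force: 0.0
clock: 17.72
eef_pos: [0.4961, 0.3419, 0.1991]
eef_rot: [-0.0, 0.706, 0.708, -0.0]
ft_force: [0.4, -0.7, -0.0]
opening: 0.0597
grasp_force: 0.0
top 296 mean [0.6477 0.0602 0.0688] circ 0.6494 0.0613 0.0272 rect [648.6  58.7] [48.6 53.1] 62.5
top 313 mean [ 0.6142 -0.0449  0.0688] circ 0.6153 -0.0454 0.0273 rect [615.3 -45.3] [52.1 52.5] 89.2
side 234 mean [0.6469 0.0647 0.0669] circ 0.6449 0.061 0.0285 rect [646.9  64.7] [35.7 53.2] 63.3
```

View pics/side3.png

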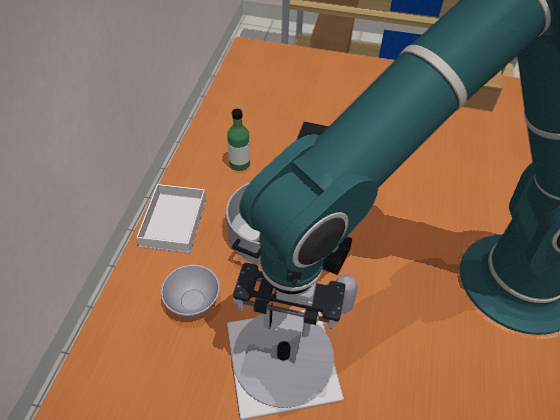

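The side view shows the gripper near the lid's knob at (283,350). By depth, both jars still stand upright on the pan floor; jar1 was knocked to (0.647, 0.061), which is still inside.

```bash
python3 -m creep '[{"rx":0,"ry":0,"rz":0,"tx":0.7,"ty":-1.4,"tz":-2,"claw":6},{"rx":0,"ry":0,"rz":0,"tx":0.7,"ty":-1.4,"tz":-6,"claw":6},{"rx":0,"ry":0,"rz":0,"tx":0.7,"ty":-1.4,"tz":-10,"claw":6},{"rx":0,"ry":0,"rz":0,"tx":0.7,"ty":-1.4,"tz":-12.5,"claw":6},{"rx":0,"ry":0,"rz":0,"tx":0.7,"ty":-1.4,"tz":-14.05,"claw":6},{"rx":0,"ry":0,"rz":0,"tx":0.7,"ty":-1.4,"tz":-14.05,"claw":6},{"rx":0,"ry":0,"rz":0,"tx":0.7,"ty":-1.4,"tz":-14.05,"claw":0},{"rx":0,"ry":0,"rz":0,"tx":0.7,"ty":-1.4,"tz":-14.05,"claw":0},{"rx":0,"ry":0,"rz":0,"tx":0.7,"ty":-1.4,"tz":-14.05,"claw":0},{"rx":0,"ry":0,"rz":0,"tx":0.7,"ty":-1.4,"tz":-14.05,"claw":0},{"rx":0,"ry":0,"rz":0,"tx":0.7,"ty":-1.4,"tz":-14.05,"claw":0},{"rx":0,"ry":0,"rz":0,"tx":0.7,"ty":-1.4,"tz":-14.05,"claw":0}]' 40
python3 -m creep '[{"rx":0,"ry":0,"rz":0,"tx":0,"ty":0,"tz":0,"claw":0},{"rx":0,"ry":0,"rz":0,"tx":0,"ty":0,"tz":0,"claw":0},{"rx":0,"ry":0,"rz":0,"tx":0,"ty":0,"tz":1,"claw":0},{"rx":0,"ry":0,"rz":0,"tx":0,"ty":0,"tz":4,"claw":0},{"rx":0,"ry":0,"rz":0,"tx":0,"ty":0,"tz":8,"claw":0},{"rx":0,"ry":0,"rz":0,"tx":0,"ty":0,"tz":12,"claw":0},{"rx":0,"ry":0,"rz":0,"tx":0,"ty":0,"tz":14.5,"claw":0},{"rx":0,"ry":0,"rz":0,"tx":0,"ty":0,"tz":14.5,"claw":0}]' 40
```

```text
clock: 18.82
eef_pos: [0.5041, 0.3267, 0.0596]
eef_rot: [0.0, 0.707, 0.707, 0.0]
ft_force: [-2.1, -1.1, 9.3]
opening: 0.0276
grasp_force: 40.0
clock: 19.48
eef_pos: [0.5054, 0.3281, 0.21]
eef_rot: [0.001, 0.707, 0.707, 0.004]
ft_force: [1.6, 1.2, -2.7]
opening: 0.0271
grasp_force: 40.0
```

```bash
python3 -m creep '[{"rx":0,"ry":0,"rz":0,"tx":1.2,"ty":-3.3,"tz":0,"claw":0},{"rx":0,"ry":0,"rz":0,"tx":2.4,"ty":-6.6,"tz":0,"claw":0},{"rx":0,"ry":0,"rz":0,"tx":3.6,"ty":-9.9,"tz":0,"claw":0},{"rx":0,"ry":0,"rz":0,"tx":4.8,"ty":-13.2,"tz":0,"claw":0},{"rx":0,"ry":0,"rz":0,"tx":6,"ty":-16.5,"tz":0,"claw":0},{"rx":0,"ry":0,"rz":0,"tx":7.2,"ty":-20,"tz":0,"claw":0},{"rx":0,"ry":0,"rz":0,"tx":8.4,"ty":-23.3,"tz":0,"claw":0},{"rx":0,"ry":0,"rz":0,"tx":9.6,"ty":-26.6,"tz":0,"claw":0},{"rx":0,"ry":0,"rz":0,"tx":10.5,"ty":-30,"tz":0,"claw":0},{"rx":0,"ry":0,"rz":0,"tx":11,"ty":-32.6,"tz":0,"claw":0},{"rx":0,"ry":0,"rz":0,"tx":11,"ty":-32.6,"tz":0,"claw":0},{"rx":0,"ry":0,"rz":0,"tx":11,"ty":-32.6,"tz":0,"claw":0}]' 40
python3 -m creep '[{"rx":0,"ry":0,"rz":0,"tx":0,"ty":0,"tz":-1,"claw":0},{"rx":0,"ry":0,"rz":0,"tx":0,"ty":0,"tz":-3,"claw":0},{"rx":0,"ry":0,"rz":0,"tx":0,"ty":0,"tz":-5,"claw":0},{"rx":0,"ry":0,"rz":0,"tx":0,"ty":0,"tz":-5.8,"claw":0},{"rx":0,"ry":0,"rz":0,"tx":0,"ty":0,"tz":-5.8,"claw":0},{"rx":0,"ry":0,"rz":0,"tx":0,"ty":0,"tz":-5.8,"claw":0}]' 40
```

```text
clock: 20.48
eef_pos: [0.6136, -0.0012, 0.2031]
eef_rot: [-0.0, 0.708, 0.706, -0.001]
ft_force: [-0.9, 0.6, -3.3]
opening: 0.0271
grasp_force: 40.0
clock: 20.98
eef_pos: [0.6138, 0.0015, 0.1458]
eef_rot: [-0.0, 0.707, 0.708, -0.0]
ft_force: [0.5, -0.1, -3.0]
opening: 0.0275
grasp_force: 40.0
```

```bash
python3 -m creep '[{"rx":0,"ry":0,"rz":0,"tx":0.1,"ty":0,"tz":-0.6,"claw":0},{"rx":0,"ry":0,"rz":0,"tx":0.1,"ty":0,"tz":-1.2,"claw":0},{"rx":0,"ry":0,"rz":0,"tx":0.1,"ty":0,"tz":-1.6,"claw":0},{"rx":0,"ry":0,"rz":0,"tx":0.1,"ty":0,"tz":-1.9,"claw":0},{"rx":0,"ry":0,"rz":0,"tx":0.1,"ty":0,"tz":-1.9,"claw":0},{"rx":0,"ry":0,"rz":0,"tx":0.1,"ty":0,"tz":-1.9,"claw":0}]' 40
python3 -m creep '[{"rx":0,"ry":0,"rz":0,"tx":0,"ty":0,"tz":-0.1,"claw":0},{"rx":0,"ry":0,"rz":0,"tx":0,"ty":0,"tz":-0.15,"claw":0},{"rx":0,"ry":0,"rz":0,"tx":0,"ty":0,"tz":-0.15,"claw":0},{"rx":0,"ry":0,"rz":0,"tx":0,"ty":0,"tz":-0.15,"claw":0}]' 40
```

```text
clock: 21.48
eef_pos: [0.6149, 0.0006, 0.1267]
eef_rot: [0.0, 0.707, 0.707, -0.0]
ft_force: [0.5, -0.2, -3.0]
opening: 0.0275
grasp_force: 40.0
clock: 21.82
eef_pos: [0.615, 0.0006, 0.1264]
eef_rot: [0.0, 0.707, 0.707, -0.0]
ft_force: [-8.5, 0.0, 15.5]
opening: 0.0274
grasp_force: 40.0
```

```bash
python3 -m creep '[{"rx":0,"ry":0,"rz":0,"tx":0,"ty":0,"tz":0,"claw":6},{"rx":0,"ry":0,"rz":0,"tx":0,"ty":0,"tz":0,"claw":6},{"rx":0,"ry":0,"rz":0,"tx":0,"ty":0,"tz":0,"claw":6},{"rx":0,"ry":0,"rz":0,"tx":0,"ty":0,"tz":2,"claw":6},{"rx":0,"ry":0,"rz":0,"tx":0,"ty":0,"tz":5,"claw":6},{"rx":0,"ry":0,"rz":0,"tx":0,"ty":0,"tz":8,"claw":6},{"rx":0,"ry":0,"rz":1.047,"tx":-20.5,"ty":-20,"tz":8,"claw":5},{"rx":0,"ry":0,"rz":1.047,"tx":-20.5,"ty":-20,"tz":8,"claw":5},{"rx":0,"ry":0,"rz":1.047,"tx":-20.5,"ty":-20,"tz":8,"claw":5},{"rx":0,"ry":0,"rz":1.047,"tx":-20.5,"ty":-20,"tz":8,"claw":5},{"rx":0,"ry":0,"rz":1.047,"tx":-20.5,"ty":-20,"tz":8,"claw":5},{"rx":0,"ry":0,"rz":1.047,"tx":-20.5,"ty":-20,"tz":8,"claw":5}]' 30
python3 -m creep '[{"rx":0,"ry":0,"rz":0.35,"tx":-4,"ty":-6,"tz":0,"claw":5},{"rx":0,"ry":0,"rz":0.35,"tx":-4,"ty":-6,"tz":0,"claw":5},{"rx":0,"ry":0,"rz":0.35,"tx":-4,"ty":-6,"tz":0,"claw":5},{"rx":0,"ry":0,"rz":0.35,"tx":-4,"ty":-6,"tz":0,"claw":5},{"rx":0,"ry":0,"rz":0.35,"tx":-4,"ty":-6,"tz":0,"claw":5}]'
python3 - <<'E'
from m import *
from scipy.spatial.transform import Rotation as R
for n in("top","side"):
    c=cam(n);save(c,n+"4.png");np.savez("/tmp/"+n+"4",**c);W=world(c)
    rep(n+" lid",W[sel(W,.614,.003,.13,.086,.100)]); rep("knob",W[sel(W,.614,.003,.04,.12,.15)])
    P=W[sel(W,.614,.003,.1,.086,.1)];print("plane",np.linalg.lstsq(np.c_[P[:,:2]-P[:,:2].mean(0),np.ones(len(P))],P[:,2],rcond=None)[0].round(4))
    rep("key",W[sel(W,.406,-.166,.035,.06,.095)]);
q=monitor.get_obs();w=q["eef_rot"];y=R.from_quat([w[1],w[2],w[3],w[0]]).apply([0,1,0]);print("close",np.degrees(np.arctan2(y[1],y[0])),q["eef_pos"])
E
```

```text
clock: 22.82
eef_pos: [0.452, -0.1589, 0.2055]
eef_rot: [0.0, 0.429, 0.903, -0.0]
ft_force: [-0.0, -1.4, -0.1]
opening: 0.0502
grasp_force: 0.0
clock: 23.23
eef_pos: [0.4136, -0.2178, 0.2056]
eef_rot: [0.0, 0.269, 0.963, 0.0]
ft_force: [0.2, 0.3, -0.7]
opening: 0.0502
grasp_force: 0.0
top lid 4671 mean [0.6144 0.0008 0.0953] circ 0.6186 0.0108 0.1156 rect [616.    1.8] [210.5 208.8] 54.1
knob 96 mean [0.616  0.0009 0.1344] circ 0.6166 0.0006 0.0137 rect [6.166e+02 4.000e-01] [25.6 25.7] 89.9
plane [-0.0003  0.0002  0.0953]
key 99 mean [ 0.4069 -0.1657  0.0827] circ 0.4062 -0.1674 0.0201 rect [ 406.6 -166.8] [14.3 39.9] 60.9
side lid 4527 mean [0.6126 0.009  0.0933] circ 0.613 0.001 0.1079 rect [614.2   1.9] [209.6 212.2] 16.4
knob 115 mean [0.6137 0.0053 0.1308] circ 0.6143 0.0038 0.0148 rect [615.    3.2] [25.6 27.6] 46.5
plane [-0.0009  0.0003  0.0934]
key 142 mean [ 0.4049 -0.1637  0.0762] circ 0.4052 -0.1647 0.0198 rect [ 404.9 -165.5] [15.6 38.6] 58.6
close 58.771032899214084 [ 0.4140955  -0.21687009  0.205491  ]
```

View pics/side4.png

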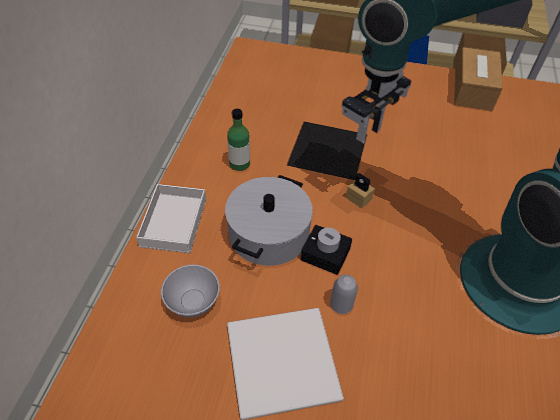

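The side view shows the lid home on the pan (knob at (269,203)), with the same height and tilt as at the start. The key is still in its stand at (362,187).

```bash
python3 -m creep '[{"rx":0,"ry":0,"rz":0.02,"tx":-0.8,"ty":3,"tz":0,"claw":5},{"rx":0,"ry":0,"rz":0.02,"tx":-0.8,"ty":5.05,"tz":0,"claw":5},{"rx":0,"ry":0,"rz":0.02,"tx":-0.8,"ty":5.05,"tz":-3,"claw":4},{"rx":0,"ry":0,"rz":0.02,"tx":-0.8,"ty":5.05,"tz":-6,"claw":4},{"rx":0,"ry":0,"rz":0.02,"tx":-0.8,"ty":5.05,"tz":-9,"claw":4},{"rx":0,"ry":0,"rz":0.02,"tx":-0.8,"ty":5.05,"tz":-9,"claw":4},{"rx":0,"ry":0,"rz":0.02,"tx":-0.8,"ty":5.05,"tz":-9,"claw":4}]' 30
```

```text
clock: 23.92
eef_pos: [0.4055, -0.1659, 0.1152]
eef_rot: [-0.001, 0.258, 0.966, 0.001]
ft_force: [1.4, -0.0, 1.0]
opening: 0.0402
grasp_force: 0.0
```

```bash
python3 -m creep '[{"rx":0,"ry":0,"rz":0,"tx":0,"ty":0,"tz":-2,"claw":4},{"rx":0,"ry":0,"rz":0,"tx":0,"ty":0,"tz":-4,"claw":4},{"rx":0,"ry":0,"rz":0,"tx":0,"ty":0,"tz":-4,"claw":4},{"rx":0,"ry":0,"rz":0,"tx":0,"ty":0,"tz":-4,"claw":4},{"rx":0,"ry":0,"rz":0,"tx":0,"ty":0,"tz":-4,"claw":1},{"rx":0,"ry":0,"rz":0,"tx":0,"ty":0,"tz":-4,"claw":0.5},{"rx":0,"ry":0,"rz":0,"tx":0,"ty":0,"tz":-4,"claw":0.5},{"rx":0,"ry":0,"rz":0,"tx":0,"ty":0,"tz":-4,"claw":0.5},{"rx":0,"ry":0,"rz":0,"tx":0,"ty":0,"tz":-4,"claw":0.5},{"rx":0,"ry":0,"rz":0,"tx":0,"ty":0,"tz":-4,"claw":0.5}]' 30
```

```text
clock: 24.75
eef_pos: [0.4057, -0.1675, 0.076]
eef_rot: [0.0, 0.259, 0.966, -0.0]
ft_force: [-2.8, 0.3, 11.8]
opening: 0.0142
grasp_force: 30.0
```

```bash
python3 - <<'E'
from m import *
from scipy.spatial.transform import Rotation as R
q=monitor.get_obs();w=q["eef_rot"];y=R.from_quat([w[1],w[2],w[3],w[0]]).apply([0,1,0]);print("close",np.degrees(np.arctan2(y[1],y[0])),q["eef_pos"],q["ft_force"])
for n in("top4","side4"):
    c=load(n);g=cv2.cvtColor(c["image"],cv2.COLOR_RGB2GRAY).astype(float);W=world(c)
    b=(.4614,.0348) if n[0]=="t" else (.4592,.0358)
    m=np.hypot(W[...,0]-b[0],W[...,1]-b[1])<.018;m&=abs(W[...,2]-.077)<.05
    top=np.percentile(g[m],80)
    ys,xs=np.nonzero(m);P=np.array([ray(c,a,b_,.077)[:2] for a,b_ in zip(xs,ys)])
    wt=np.clip(top-g[m],0,None);wt[wt<.2*wt.max()]=0
    C=(P*wt[:,None]).sum(0)/wt.sum();E,V=np.linalg.eigh(np.cov((P).T,aweights=wt));d=V[:,1]
    print(n,C.round(4),np.degrees(np.arctan(d[1]/d[0])).round(1),np.sqrt(E*12).round(4))
    # cylinder's bright disc at z .077
    mm=sel(W,.4605,.0355,.035,.072,.084)&(g>90);u,v=np.nonzero(mm)[::-1];h=cv2.convexHull(np.c_[u,v].astype(np.float32))
    Q=np.array([ray(c,a,e,.077)[:2] for a,e in h[:,0]],np.float32);print(np.round(cv2.fitEllipse(Q*1000)[0],1),np.round(cv2.fitEllipse(Q*1000)[1],1))
a=load("top4")["image"][225:266,247:288,::-1];b=load("side4")["image"][218:259,309:350,::-1]
cv2.imwrite("pics/slot4.png",cv2.resize(np.hstack([a,b]),(800,400),interpolation=cv2.INTER_CUBIC))
E
```

```text
close 60.03729977394046 [ 0.40572983 -0.16750644  0.07601516] [-2.84390885  0.26844224 11.78598853]
top4 [0.46   0.0361] -22.5 [0.0112 0.023 ]
[461.1  35.2] [49.8 51.5]
side4 [0.4583 0.0359] -23.5 [0.0104 0.0221]
[458.2  37.1] [51.7 52.4]
```

View pics/slot4.png

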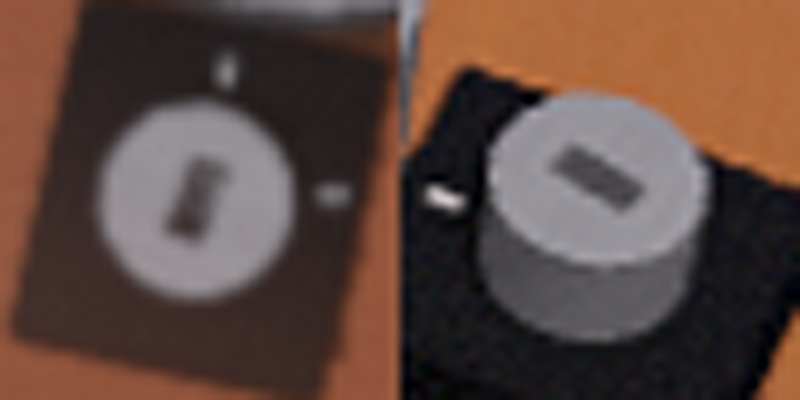

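The crop shows the slot unchanged, at about (195,200) on the left and (598,180) on the right, lying at about -23°. The cylinder centre is near (0.4594, 0.0359).

```bash
python3 -m creep '[{"rx":0,"ry":0,"rz":0,"tx":0,"ty":0,"tz":1,"claw":0.5},{"rx":0,"ry":0,"rz":0,"tx":0,"ty":0,"tz":3,"claw":0.5},{"rx":0,"ry":0,"rz":0,"tx":0,"ty":0,"tz":6,"claw":0.5},{"rx":0,"ry":0,"rz":0,"tx":0,"ty":0,"tz":8.6,"claw":0.5},{"rx":0,"ry":0,"rz":0.04,"tx":0.8,"ty":3.4,"tz":8.6,"claw":0.5},{"rx":0,"ry":0,"rz":0.08,"tx":1.7,"ty":7,"tz":8.6,"claw":0.5},{"rx":0,"ry":0,"rz":0.122,"tx":2.8,"ty":11,"tz":8.6,"claw":0.5},{"rx":0,"ry":0,"rz":0.122,"tx":3.9,"ty":15,"tz":8.6,"claw":0.5},{"rx":0,"ry":0,"rz":0.122,"tx":4.9,"ty":18.5,"tz":8.6,"claw":0.5},{"rx":0,"ry":0,"rz":0.122,"tx":5.4,"ty":20.35,"tz":8.6,"claw":0.5},{"rx":0,"ry":0,"rz":0.122,"tx":5.4,"ty":20.35,"tz":8.6,"claw":0.5},{"rx":0,"ry":0,"rz":0.122,"tx":5.4,"ty":20.35,"tz":8.6,"claw":0.5}]' 30
python3 -m creep '[{"rx":0,"ry":0,"rz":0,"tx":0,"ty":0,"tz":0,"claw":0.5},{"rx":0,"ry":0,"rz":0,"tx":0,"ty":0,"tz":0,"claw":0.5},{"rx":0,"ry":0,"rz":0,"tx":0,"ty":0,"tz":0,"claw":0.5}]' 30
python3 - <<'E'
from m import *
for n in("top","side"):
    c=cam(n);save(c,n+"5.png")
    a=ray(c,280,200,0)
c=cam("side");cv2.imwrite("pics/ins.png",cv2.resize(c["image"][170:270,270:400,::-1],None,fx=5,fy=5,interpolation=cv2.INTER_CUBIC))
from scipy.spatial.transform import Rotation as R
q=monitor.get_obs();w=q["eef_rot"];r=R.from_quat([w[1],w[2],w[3],w[0]]);print(r.apply([0,1,0]),r.apply([0,0,1]),q["eef_pos"])
E
```

```text
clock: 25.75
eef_pos: [0.4594, 0.0373, 0.1619]
eef_rot: [-0.0, 0.198, 0.98, 0.0]
ft_force: [0.2, -0.6, -1.0]
opening: 0.014
grasp_force: 30.0
clock: 26.0
eef_pos: [0.4593, 0.0352, 0.1616]
eef_rot: [0.0, 0.2, 0.98, -0.0]
ft_force: [-0.0, 0.1, -0.8]
opening: 0.0138
grasp_force: 30.0
[3.91048397e-01 9.20370116e-01 6.66516362e-06] [ 1.90623024e-05 -8.57393317e-07 -1.00000000e+00] [0.45940702 0.03563975 0.16151531]
```

View pics/ins.png

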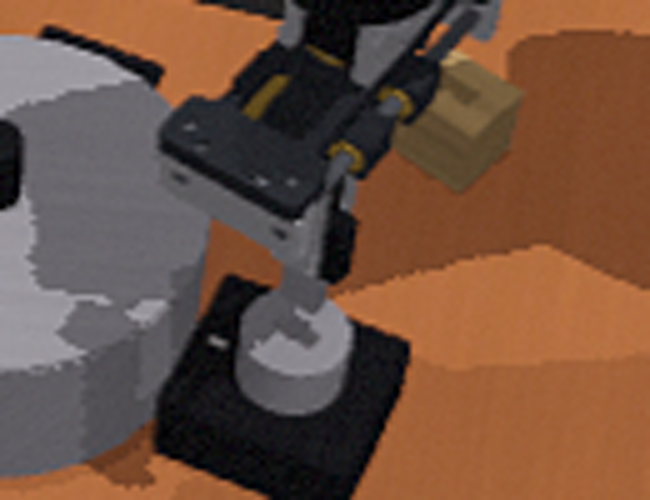

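The crop shows the key held upright, its blade tip at (305,300) just above the cylinder top at (295,335).

```bash
python3 -m creep '[{"rx":0,"ry":0,"rz":0,"tx":0,"ty":0,"tz":-1,"claw":0.5},{"rx":0,"ry":0,"rz":0,"tx":0,"ty":0,"tz":-1.8,"claw":0.5},{"rx":0,"ry":0,"rz":0,"tx":0,"ty":0,"tz":-2.1,"claw":0.5},{"rx":0,"ry":0,"rz":0,"tx":0,"ty":0,"tz":-2.4,"claw":0.5},{"rx":0,"ry":0,"rz":0,"tx":0,"ty":0,"tz":-2.6,"claw":0.5},{"rx":0,"ry":0,"rz":0,"tx":0,"ty":0,"tz":-2.6,"claw":0.5},{"rx":0,"ry":0,"rz":0,"tx":0,"ty":0,"tz":-2.6,"claw":0.5}]' 30
```

```text
clock: 26.73
eef_pos: [0.4595, 0.0363, 0.1354]
eef_rot: [-0.0, 0.199, 0.98, 0.0]
ft_force: [-0.2, -0.6, -0.4]
opening: 0.0136
grasp_force: 30.0
```

No contact force, so it is entering.

```bash
python3 -m creep '[{"rx":0,"ry":0,"rz":0,"tx":0,"ty":0,"tz":-0.4,"claw":0.5},{"rx":0,"ry":0,"rz":0,"tx":0,"ty":0,"tz":-0.7,"claw":0.5},{"rx":0,"ry":0,"rz":0,"tx":0,"ty":0,"tz":-0.9,"claw":0.5},{"rx":0,"ry":0,"rz":0,"tx":0,"ty":0,"tz":-0.9,"claw":0.5}]' 30
python3 -m creep '[{"rx":0,"ry":0,"rz":0,"tx":0,"ty":0,"tz":-0.4,"claw":0.5},{"rx":0,"ry":0,"rz":0,"tx":0,"ty":0,"tz":-0.8,"claw":0.5},{"rx":0,"ry":0,"rz":0,"tx":0,"ty":0,"tz":-1.1,"claw":0.5},{"rx":0,"ry":0,"rz":0,"tx":0,"ty":0,"tz":-1.3,"claw":0.5},{"rx":0,"ry":0,"rz":0,"tx":0,"ty":0,"tz":-1.3,"claw":0.5},{"rx":0,"ry":0,"rz":0,"tx":0,"ty":0,"tz":-1.3,"claw":0.5}]' 30
```

```text
clock: 27.07
eef_pos: [0.4592, 0.0362, 0.126]
eef_rot: [-0.0, 0.199, 0.98, 0.0]
ft_force: [-0.1, 0.3, -0.1]
opening: 0.014
grasp_force: 30.0
clock: 27.57
eef_pos: [0.4594, 0.0363, 0.1133]
eef_rot: [-0.0, 0.199, 0.98, 0.0]
ft_force: [0.7, -0.2, 0.4]
opening: 0.0137
grasp_force: 30.0
```

```bash
python3 -m creep '[{"rx":0,"ry":0,"rz":0,"tx":0,"ty":0,"tz":-0.15,"claw":0.5},{"rx":0,"ry":0,"rz":0,"tx":0,"ty":0,"tz":-0.3,"claw":0.5},{"rx":0,"ry":0,"rz":0,"tx":0,"ty":0,"tz":-0.3,"claw":0.5},{"rx":0,"ry":0,"rz":0,"tx":0,"ty":0,"tz":-0.3,"claw":0.5}]' 30
python3 -m creep '[{"rx":0,"ry":0,"rz":0,"tx":0,"ty":0,"tz":-0.1,"claw":0.5},{"rx":0,"ry":0,"rz":0,"tx":0,"ty":0,"tz":-0.2,"claw":0.5},{"rx":0,"ry":0,"rz":0,"tx":0,"ty":0,"tz":-0.2,"claw":0.5}]' 30
```

```text
clock: 27.9
eef_pos: [0.4594, 0.0362, 0.1104]
eef_rot: [-0.0, 0.199, 0.98, 0.0]
ft_force: [0.1, 0.0, -0.9]
opening: 0.014
grasp_force: 30.0
clock: 28.15
eef_pos: [0.4602, 0.0361, 0.1094]
eef_rot: [0.001, 0.199, 0.98, -0.0]
ft_force: [-5.9, -1.4, 26.0]
opening: 0.0138
grasp_force: 30.0
```

```bash
python3 -m creep '[{"rx":0,"ry":0,"rz":0,"tx":0,"ty":0,"tz":0.12,"claw":0.5},{"rx":0,"ry":0,"rz":-0.1,"tx":0,"ty":0,"tz":0.12,"claw":0.5},{"rx":0,"ry":0,"rz":-0.2,"tx":0,"ty":0,"tz":0.12,"claw":0.5},{"rx":0,"ry":0,"rz":-0.3,"tx":0,"ty":0,"tz":0.12,"claw":0.5},{"rx":0,"ry":0,"rz":-0.4,"tx":0,"ty":0,"tz":0.12,"claw":0.5},{"rx":0,"ry":0,"rz":-0.5,"tx":0,"ty":0,"tz":0.12,"claw":0.5},{"rx":0,"ry":0,"rz":-0.6,"tx":0,"ty":0,"tz":0.12,"claw":0.5},{"rx":0,"ry":0,"rz":-0.7,"tx":0,"ty":0,"tz":0.12,"claw":0.5},{"rx":0,"ry":0,"rz":-0.8,"tx":0,"ty":0,"tz":0.12,"claw":0.5},{"rx":0,"ry":0,"rz":-0.9,"tx":0,"ty":0,"tz":0.12,"claw":0.5},{"rx":0,"ry":0,"rz":-1,"tx":0,"ty":0,"tz":0.12,"claw":0.5},{"rx":0,"ry":0,"rz":-1,"tx":0,"ty":0,"tz":0.12,"claw":0.5}]' 30
python3 -c "
from h import *
o=monitor.get_obs();print(o['ft_torque'])"
python3 -m creep '[{"rx":0,"ry":0,"rz":-0.05,"tx":0,"ty":0,"tz":0,"claw":0.5},{"rx":0,"ry":0,"rz":-0.1,"tx":0,"ty":0,"tz":0,"claw":0.5},{"rx":0,"ry":0,"rz":-0.1,"tx":0,"ty":0,"tz":0,"claw":0.5},{"rx":0,"ry":0,"rz":-0.1,"tx":0,"ty":0,"tz":0,"claw":0.5}]' 30
python3 -c "
from h import *
o=monitor.get_obs();print(o['ft_torque'])"
```

```text
clock: 29.15
eef_pos: [0.4593, 0.0357, 0.1098]
eef_rot: [0.0, 0.647, 0.762, -0.0]
ft_force: [-2.4, -4.1, 4.0]
opening: 0.0139
grasp_force: 30.0
[-1.12504624  0.52827145 -0.01622573]
clock: 29.48
eef_pos: [0.4593, 0.0357, 0.1098]
eef_rot: [0.0, 0.682, 0.732, -0.0]
ft_force: [-3.5, -4.6, 6.3]
opening: 0.0138
grasp_force: 30.0
[-1.14483328  0.67140024 -0.03605944]
```

```bash
for i in 1; do python3 -m creep '[{"rx":0,"ry":0,"rz":-0.04,"tx":0,"ty":0,"tz":0,"claw":0.5},{"rx":0,"ry":0,"rz":-0.08,"tx":0,"ty":0,"tz":0,"claw":0.5},{"rx":0,"ry":0,"rz":-0.08,"tx":0,"ty":0,"tz":0,"claw":0.5},{"rx":0,"ry":0,"rz":-0.08,"tx":0,"ty":0,"tz":0,"claw":0.5}]' 30
python3 -c "
from h import *
o=monitor.get_obs();print(o['ft_torque'])"; done
python3 -m creep '[{"rx":0,"ry":0,"rz":-0.04,"tx":0,"ty":0,"tz":0,"claw":0.5},{"rx":0,"ry":0,"rz":-0.08,"tx":0,"ty":0,"tz":0,"claw":0.5},{"rx":0,"ry":0,"rz":-0.08,"tx":0,"ty":0,"tz":0,"claw":0.5},{"rx":0,"ry":0,"rz":-0.08,"tx":0,"ty":0,"tz":0,"claw":0.5}]' 30
python3 -c "
from h import *
o=monitor.get_obs();print(o['ft_torque'])"
```

```text
clock: 29.82
eef_pos: [0.4593, 0.0357, 0.1098]
eef_rot: [0.0, 0.71, 0.704, -0.0]
ft_force: [-1.9, -3.8, 5.7]
opening: 0.0137
grasp_force: 30.0
[-1.09278071  0.71093788 -0.00286068]
clock: 30.15
eef_pos: [0.4592, 0.0358, 0.1098]
eef_rot: [0.0, 0.738, 0.675, -0.0]
ft_force: [-4.6, -4.0, 6.0]
opening: 0.0139
grasp_force: 30.0
[-1.13242316  0.85930944  0.08080218]
```

```bash
python3 -m creep '[{"rx":0,"ry":0,"rz":-0.03,"tx":0,"ty":0,"tz":0,"claw":0.5},{"rx":0,"ry":0,"rz":-0.06,"tx":0,"ty":0,"tz":0,"claw":0.5},{"rx":0,"ry":0,"rz":-0.06,"tx":0,"ty":0,"tz":0,"claw":0.5},{"rx":0,"ry":0,"rz":-0.06,"tx":0,"ty":0,"tz":0,"claw":0.5}]' 30
python3 -c "
from h import *
o=monitor.get_obs();print(o['ft_torque'])"
```

```text
clock: 30.48
eef_pos: [0.4592, 0.0358, 0.1098]
eef_rot: [0.0, 0.758, 0.653, -0.0]
ft_force: [-2.6, -4.1, 6.1]
opening: 0.0143
grasp_force: 30.4
[-1.19158506  0.75981284  0.61004404]
```

```bash
python3 -m creep '[{"rx":0,"ry":0,"rz":0,"tx":0,"ty":0,"tz":-0.08,"claw":0.5},{"rx":0,"ry":0,"rz":0,"tx":0,"ty":0,"tz":-0.12,"claw":0.5},{"rx":0,"ry":0,"rz":0,"tx":0,"ty":0,"tz":-0.12,"claw":0.5}]' 30
python3 -m creep '[{"rx":0,"ry":0,"rz":0,"tx":0,"ty":0,"tz":0,"claw":3},{"rx":0,"ry":0,"rz":0,"tx":0,"ty":0,"tz":0,"claw":4},{"rx":0,"ry":0,"rz":0,"tx":0,"ty":0,"tz":0,"claw":4},{"rx":0,"ry":0,"rz":0,"tx":0,"ty":0,"tz":0,"claw":4},{"rx":0,"ry":0,"rz":0,"tx":0,"ty":0,"tz":2,"claw":4},{"rx":0,"ry":0,"rz":0,"tx":0,"ty":0,"tz":5,"claw":4},{"rx":0,"ry":0,"rz":0,"tx":0,"ty":0,"tz":9,"claw":4},{"rx":0,"ry":0,"rz":0,"tx":0,"ty":-4,"tz":11,"claw":4},{"rx":0,"ry":0,"rz":0,"tx":0,"ty":-25,"tz":11,"claw":4},{"rx":0,"ry":0,"rz":0,"tx":0,"ty":-25,"tz":11,"claw":4},{"rx":0,"ry":0,"rz":0,"tx":0,"ty":-25,"tz":11,"claw":4},{"rx":0,"ry":0,"rz":0,"tx":0,"ty":-25,"tz":11,"claw":4}]' 30
python3 -m creep '[{"rx":0,"ry":0,"rz":0,"tx":0,"ty":-8,"tz":0,"claw":4},{"rx":0,"ry":0,"rz":0,"tx":0,"ty":-8,"tz":0,"claw":4},{"rx":0,"ry":0,"rz":0,"tx":0,"ty":-8,"tz":0,"claw":4},{"rx":0,"ry":0,"rz":0,"tx":0,"ty":-8,"tz":0,"claw":4}]'
python3 - <<'E'
from m import *
for n in("top","side"):
    c=cam(n);W=world(c);save(c,n+"6.png")
    rep(n+" key",W[sel(W,.46,.0355,.04,.1,.13)]);rep("lid",W[sel(W,.614,.003,.1,.086,.1)])
    if n=="top": a=cv2.resize(c["image"][205:285,207:327,::-1],(400,300),interpolation=2)
    else: b=cv2.resize(c["image"][190:280,270:390,::-1],(400,300),interpolation=2)
cv2.imwrite("pics/end.png",np.hstack([a,b]))
E
```

```text
clock: 30.73
eef_pos: [0.4594, 0.0359, 0.1095]
eef_rot: [0.001, 0.757, 0.653, -0.0]
ft_force: [-11.4, -4.7, 31.3]
opening: 0.0143
grasp_force: 30.4
clock: 31.73
eef_pos: [0.459, -0.1697, 0.2184]
eef_rot: [0.0, 0.758, 0.652, 0.0]
ft_force: [1.4, 0.5, -0.4]
opening: 0.04
grasp_force: 0.0
clock: 32.07
eef_pos: [0.4589, -0.2495, 0.2176]
eef_rot: [-0.0, 0.759, 0.651, -0.0]
ft_force: [1.0, 0.9, 0.9]
opening: 0.04
grasp_force: 0.0
top key 90 mean [0.4609 0.035  0.1188] circ 0.4608 0.0354 0.0198 rect [461.1  35.2] [38.9 14.1] 84.9
lid 4221 mean [0.6124 0.0031 0.0954] circ 0.614 0.003 0.1001 rect [613.8   2.9] [197.6 198.5] 89.2
side key 110 mean [0.4588 0.0422 0.1151] circ 0.4609 0.039 0.0201 rect [459.1  39.2] [39.8 14.3] 85.6
lid 3951 mean [0.6129 0.0081 0.0934] circ 0.614 0.003 0.1 rect [613.9   2.4] [198.2 199.1] 59.1
```

View pics/end.png

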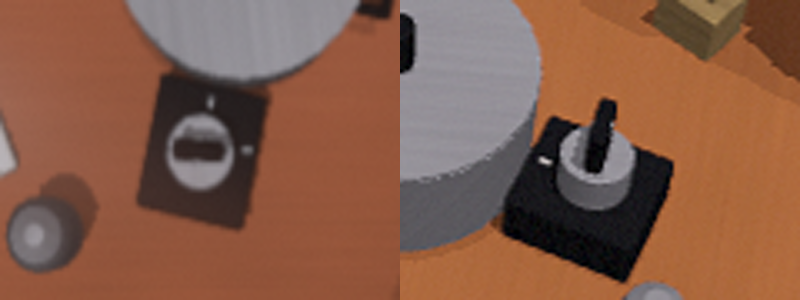

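The crop shows the key home in the cylinder, its head at (198,150) and past the on mark. Its top is at 0.119 m as expected, the lid is level, and the robot is clear.

```bash
python3 -c "
from cell import order
print(order.sign_off())"
```

```text
the job is handed in; nothing more can be done
None
```

I handed the job in at about 32 s: both jars stand upright in the steriliser, the lid is fully home, and the key is pushed in and turned clockwise to the stop; one jar was knocked about 4 cm inside the pan after I placed it but stayed upright.

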